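Hang the spanner up and shut the socket case

ROBOT

A 6-joint arm with a two-finger parallel gripper is mounted at the origin on the work surface. World frame = base frame: x ahead of the robot, y to its left, z up, the work surface at z = 0. Lengths are in m, angles in rad, forces in N, time in s.
With the tool pointing down it reaches from about 0.35 to 0.85 m from the base axis. Payload 8.1 kg.
Tool frame: the origin (TCP) lies between the finger pads; the fingertips stand 25 mm ahead of it and the grasp point (between the pads) lies 6 mm ahead of it; z points along the fingers, y is the line along which they close (so a half turn about z gives the same grasp; the last joint's range is limited). The gripper opens to 93 mm and grips with 3 to 60 N. Pads are 15 mm wide; open, the fingers measure 128 mm over their backs; the gripper's body (75 mm by 188 mm) begins 65 mm behind the grasp point.
Start: joints at [-1.319, 0.13, 1.488, -0, 1.523, -0.085], TCP at [0.198, -0.566, 0.213] pointing down, gripper open.
Joint ranges: [-2.96, 2.96], [-0.89, 2.26], [0.02, 2.5], [-1.34, 4.48], [0, 2.73], [-2.66, 2.66]. Speed limits (rad/s): [2.39, 2.39, 2.79, 3.14, 3.14, 3.14].

INTERFACE

Orientations are given as a rotation vector (axis times angle).
In Python, from cell import manip, get_image, camera_model gives the robot as it stands.
- The arm moves only by the tool move_arm, never from a script. Its arguments are lists of equal length, an entry for each row: "delta_pos": the shift along the tool's x, y, z in mm, a list of three; "spin": the turn about the tool's z in degrees; "hand": the finger opening in mm, from 0 to 93. A call has 1 to 10 rows; each row shifts and turns the commanded pose from where the row before left it, along the tool's axes as they then stand; what a row does not reach is not made up. A row lasts 1/10 s, in which the tool goes at most 50 mm and 8.59 degrees, less where a joint would pass 70% of its speed; a pose out of reach is approached as far as the arm can. A call with a gripper value outside its range is refused whole. The fingers move at their own pace and stop on an object; "force" is the grip in N (left out, the last holds). Time passes only in rows, so rows that do not move let the fingers close. It gives the time, the measured TCP pose, the force, the opening and the grip force at its end, in the units of the state.
- manip.state(): the state, without advancing time (a new reading comes with each control period).
- get_image(name): name is "scene" or "side" or "wrist"; returns (picture, depth): 480x640x3 uint8, blue, green, red; 480x640 float32, m along the optical axis (not along the pixel's ray), 0 where there is no reading.
- camera_model(name): a dict with "fx", "fy", "cx", "cy" (pixels), "R" (3x3) and "t" (3): a world point X has camera coordinates R X + t; the wrist camera has in their place "T_tool_cam" (4x4, takes a point from camera to tool coordinates, whose origin is the TCP and whose axes are the flange's). Camera axes: x right, y down, z forward; pixel columns grow to the right and rows downward; lengths in m; the calibration is good to about 2 mm. A picture is of the moment at which its call begins: read the wrist's pose just before it. camera_model takes no time and is no camera call.
- manip.hand_in(): hands the job in; it is judged then, once.
The state is a dict: "time": time; "qpos": joint angles; "joint_velocities": joint speeds; "joint_efforts": joint torques, N m; "ee_pos": TCP position; "eef_rot": TCP orientation; "force": force on the tool from outside, world axes, zero at the start; "wrist_torque": the same for the moment, N m; "grip_width": opening from 0.0 (shut) to 1.0 (fully open); "grasp_force": force on a finger pad.
Only numpy, scipy, OpenCV 4.12 (cv2) and the standard library are available. Lean on these libraries where they do the work, as an engineer would, in place of code of your own. Each camera call takes 0.05 s, during which the arm holds its last target. There are 200 camera calls.

TASK

A spanner has been left lying in the open socket case, so the case cannot be shut. Take it out and hang it by its eye on the hook post so that it dangles there, then swing the lid of the case shut until the two halves meet flush all round. Leave the spray can, the tub and the screwdriver where they are.

Things in the scene. Friction and masses are not known exactly. Their poses are not given: they have to be found in the camera images.
- case: Lower half of a black hard-shell socket case, screwed to the bench: a block 130 (x) x 180 (y) x 35 mm high whose top is a flat, level insert (sockets show as flush steel discs). Origin: centre of its underside on the bench. Its x axis points to the hinge side, away from the robot; z up. The hinge runs along its y, 65 mm from the origin on the +x side, 35 mm up.
- case_hinge (a point): Point on the hinge axis, midway along it, at the far top edge of the lower half (axes as those of case).
- lid (a joint): Angle of the case's upper half (lid), rad: 0 = shut flush, grows as it swings up and back (1.57 = upright), at most 2.1. Stiff hinge: the lid stays where it is left; about 3 N at its free edge moves it. Lid: black shell 130 mm (hinge to free edge) x 180 x 22 mm deep, 4 mm walls, hollow side facing the lower half; shut, the case is 57 mm high.
- lid_edge (a point): Middle of the lid's free edge, on its outer face: 130 mm from the hinge, 22 mm out from the hinge plane. Axes turn with the lid: x from free edge to hinge, z out of the outer face (straight up when shut).
- spanner: Flat steel spanner, 196 mm long, 0.16 kg, lying on the case's insert, jaw end out over the front edge. Handle 16 mm wide, 10 mm thick. Origin: middle of the handle's underside, within 10 mm of the centre of mass; x along the handle to the eye, z normal to the flat. Eye: ring 40 mm outside, 26 mm hole, centre 78 mm from the origin; the 32 mm wide jaw ends 98 mm the other way.
- spanner_eye (a point): Centre of the spanner's eye hole, at half thickness (axes as those of spanner).
- hook: Hook post screwed to the bench: a steel post 18 mm thick, 261 mm high, on a 90 mm square foot 8 mm high, with an upturned hook of 10 mm round bar that reaches out 97 mm from the post roughly towards the robot. Origin: on the bench straight below the bend of the hook; x points from the bend to the post (85 mm away), z up.
- hook_seat (a point): Point on top of the hook's bar just inside the bend, 231 mm above the bench, the lowest part of the bar (axes as those of hook). From here to the post the bar rises gently; an eye may hang anywhere along it.
- hook_tip (a point): Upper end of the upturned tip of the hook: 270 mm above the bench, 22 mm nearer the robot than the seat along the hook's x axis. The tip leans about 15 degrees outwards.
- spray: Bystander: upright aluminium spray can, 54 mm diameter, 184 mm high with its black cap. Origin: centre of its underside.
- tub: Bystander: white screw-top tub, 60 mm diameter, 60 mm high. Origin: centre of its underside.
- driver: Bystander: screwdriver, 160 mm long, lying on the bench. Origin: on its underside at the middle; x along it.
There are look-alikes about, which are no part of the job. Of the things like the spanner, leave any that is orange; of the rest the smaller one is meant.

How it is judged:
By the outcome, as a careful person would: the job done as asked, in the order asked, and still so for the second after the job is handed in, with the robot touching nothing.
It also fails if it takes over 61 s, if anything falls off the work surface, if the arm or the gripper's body presses on something with over 40 N, if the wrist force passes 120 N, or if a joint passes its speed limit or range.

## Working session

There is one attempt and no reset: what is moved stays moved. The work goes in short steps, Python scripts to look and compute and a tool call to move; the robot and the scene stay as the last step left them, time stands still between calls to the robot, and variables do not carry over. Pictures are saved under pics/ and viewed, at most 13 in all, crops included, and the job is handed in when it is done.

Besides the shell and the picture viewer there is one more tool, called by a JSON object that holds its "op" and its "data". move_arm: Moves the arm, as the interface text tells. Its arguments: {"type":"object","properties":{"delta_pos":{"type":"array"},"spin":{"type":"array"},"hand":{"type":"array"},"force":{"type":"number"}},"required":["delta_pos","spin","hand"]}

```bash
mkdir -p pics; ls; python3 - <<'E'
from cell import manip,get_image,camera_model
import cv2,numpy as np
for n in("scene","side"):
    im,d=get_image(n);cv2.imwrite(f"pics/{n}0.png",im);np.savez(f"{n}0.npz",im=im,d=d)
    m=camera_model(n);print(n,m)
print(camera_model("wrist"));print(manip.state())
E
```

```text
pics
scene {'fx': 522.9340942669216, 'fy': 522.9340942669216, 'cx': 323.56650597704424, 'cy': 242.31460877666495, 'R': array([[-0.15040067,  0.98862174, -0.00258782],
       [ 0.74238067,  0.1112102 , -0.66068391],
       [-0.65287868, -0.10128845, -0.75065976]]), 't': array([ 0.13956829, -0.26605598,  1.58872745])}
side {'fx': 474.27695772766305, 'fy': 474.27695772766305, 'cx': 309.4698435883053, 'cy': 240.10279837853972, 'R': array([[-0.89566688, -0.4445039 ,  0.01404005],
       [-0.29489086,  0.5699756 , -0.76692059],
       [ 0.3328967 , -0.69104566, -0.64158841]]), 't': array([0.41723329, 0.3075085 , 1.03067348])}
{'fx': 422.9080403996039, 'fy': 422.9080403996039, 'cx': 320.82419768045776, 'cy': 237.19933433660373, 'T_tool_cam': array([[-1.05065224e-03, -9.58460676e-01, -2.85222770e-01,
         8.01887197e-02],
       [ 9.99999186e-01, -8.00564184e-04, -9.93406287e-04,
        -6.72274111e-04],
       [ 7.23801727e-04, -2.85223582e-01,  9.58460737e-01,
        -1.72521259e-01],
       [ 0.00000000e+00,  0.00000000e+00,  0.00000000e+00,
         1.00000000e+00]])}
{'time': 0.1, 'qpos': array([-1.31941634e+00,  1.31069871e-01,  1.48918388e+00,  1.16531494e-05,
        1.52300316e+00, -8.54163215e-02]), 'joint_velocities': array([ 1.04714925e-03, -4.65578494e-03, -2.20851200e-03, -4.05397275e-04,
        4.17901485e-05, -7.11152606e-04]), 'joint_efforts': array([ 1.28122476e-03, -5.61339855e+01, -4.93096697e+01,  7.69962952e-02,
        2.90478679e-02, -2.40107931e-05]), 'ee_pos': array([ 0.19816301, -0.56577087,  0.21209437]), 'eef_rot': array([-3.09551740e+00, -5.26262523e-01,  1.98357864e-04]), 'force': array([-0.06347304, -0.07717666, -0.13711947]), 'wrist_torque': array([-0.00304112, -0.04382726,  0.02770706]), 'grasp_force': 0.0, 'grip_width': 0.9986561834182067}
```

View pics/scene0.png

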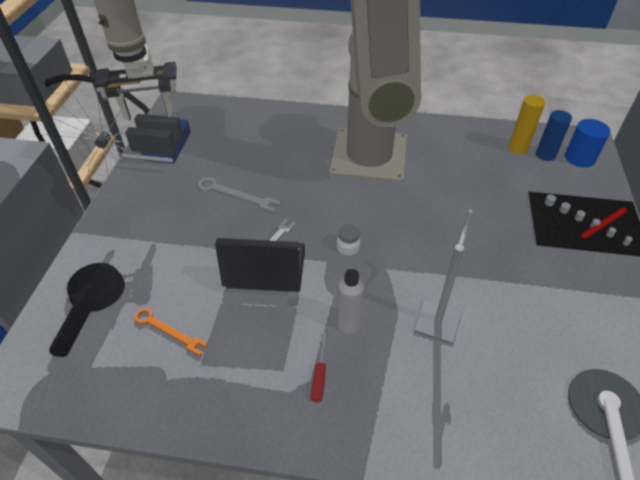

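View pics/side0.png

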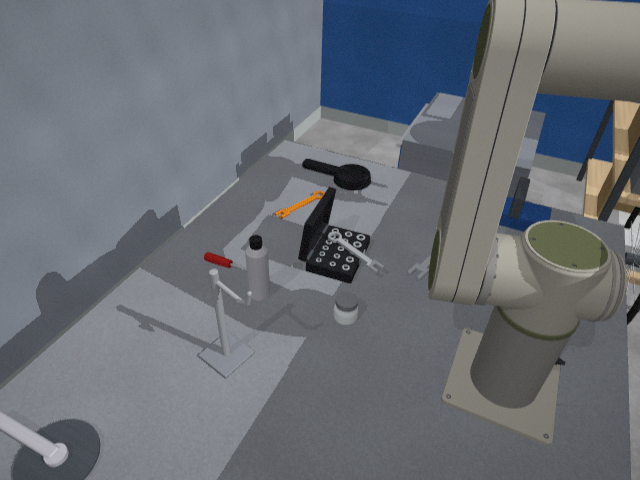

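The scene view looks toward the robot: lid back at (260,265), spanner jaw at (287,228), hook post at (440,322) with its tip at about (470,212), can at (350,300), tub at (348,240). In the side view the open case is at (335,255), the spanner's eye at (334,237), its jaw at (378,267), and the hook runs from (213,275) to (248,298).

```bash
python3 - <<'E'
import cv2,numpy as np
a=np.load("side0.npz")["im"];b=np.load("scene0.npz")["im"]
s=cv2.resize(a[180:380,190:400],None,fx=3,fy=3,interpolation=cv2.INTER_CUBIC)[:600]
t=cv2.resize(b[190:350,200:480],None,fx=2.8,fy=2.8,interpolation=cv2.INTER_CUBIC)
cv2.imwrite("pics/sidez.png",s);cv2.imwrite("pics/scenez.png",t)
E
```

```text
(no output)
```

View pics/sidez.png

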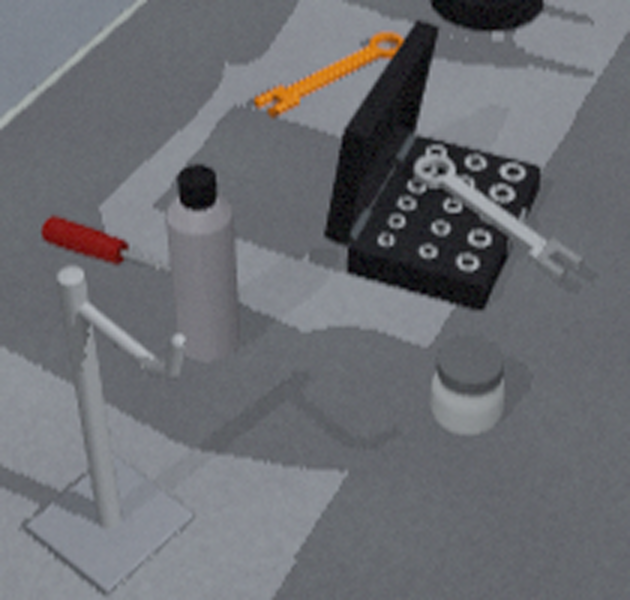

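View pics/scenez.png

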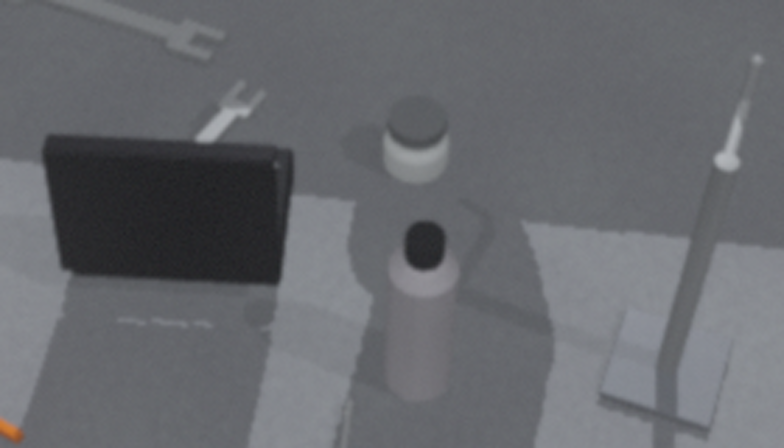

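The side zoom shows the eye centre at about (335,236), the jaw end at (379,270), the hook tip at (249,293), the bend at (247,303) and the post top at (214,272). In the scene zoom the hook tip is at (470,211), the post top at (460,247), the jaw end at (290,222), with the foot corners visible.

```bash
cat >h.py <<'E'
import numpy as np
from cell import camera_model
from scipy.spatial.transform import Rotation as Ro
def ray(m,u):
    d=np.array([(u[0]-m["cx"])/m["fx"],(u[1]-m["cy"])/m["fy"],1.])
    return -m["R"].T@m["t"], m["R"].T@d
def onz(m,u,z):
    c,d=ray(m,u);return c+d*(z-c[2])/d[2]
def two(m1,u1,m2,u2):
    c,d=ray(m1,u1);e,f=ray(m2,u2);s=np.linalg.lstsq(np.c_[d,-f],e-c,rcond=None)[0]
    p,q=c+s[0]*d,e+s[1]*f;return (p+q)/2,np.linalg.norm(p-q)
def wristm(st,cm):
    T=np.eye(4);T[:3,:3]=Ro.from_rotvec(st["eef_rot"]).as_matrix();T[:3,3]=st["ee_pos"]
    W=np.linalg.inv(T@cm["T_tool_cam"]);return dict(cm,R=W[:3,:3],t=W[:3,3])
def proj(m,X):
    p=m["R"]@np.asarray(X)+m["t"];return np.array([m["fx"]*p[0]/p[2]+m["cx"],m["fy"]*p[1]/p[2]+m["cy"]])
E
python3 - <<'E'
from h import *
np.set_printoptions(precision=4,suppress=True)
S,D=camera_model("scene"),camera_model("side")
sc=lambda u,v:(200+u/2.8,190+v/2.8)
si=lambda u,v:(190+u/3,180+v/3)
dp=np.load("side0.npz")["d"];ds=np.load("scene0.npz")["d"]
def dep(m,d,u):
    c,r=ray(m,u);x,y=int(round(u[0])),int(round(u[1]));return c+r*d[y,x]
for n,a,b in [("tip",(757,60),(178,340)),("posttop",(727,160),(72,275)),("postbase",(670,365),(108,523)),("jaw",(252,89),(566,271)),("lid corner +y",(285,150),(345,130)),("lidcorner -y",(48,140),(428,28)),("hinge low +y",(280,280),(330,240)),("can top",(425,232),(197,175)),("tublid",(417,115),(470,360))]:
    a,b=sc(*a),si(*b);print(n,*two(S,a,D,b),"depth",dep(S,ds,a),dep(D,dp,b))
for n,b,z in [("eye",(435,169),.045),("jaw",(566,271),.045),("mid",(490,212),.045),("caseFL",(487,305),0),("c1",(540,170),.035),("c2",(492,275),.035),("c3",(350,245),.035),("c4",(412,138),.035)]:
    print(n,onz(D,si(*b),z),dep(D,dp,si(*b)))
for q in [(630,312),(733,340),(708,430),(602,402)]: print("foot",onz(S,sc(*q),.008))
E
```

```text
tip [0.476  0.232  0.2651] 0.0009624749563728772 depth [0.4798 0.2307 0.2691] [0.4757 0.2332 0.2659]
posttop [0.57   0.2098 0.2589] 0.0003129374683436019 depth [0.5721 0.2092 0.2615] [0.5696 0.2105 0.2596]
postbase [0.5702 0.2128 0.004 ] 0.0011026826946697245 depth [0.5809 0.2098 0.0205] [0.5674 0.2167 0.0099]
jaw [ 0.3482 -0.1743  0.0365] 0.005130500296341961 depth [ 0.3136 -0.1844  0.0019] [ 0.3596 -0.2125 -0.0032]
lid corner +y [ 0.5326 -0.1062  0.1723] 0.002451417970958403 depth [ 0.4152 -0.1328  0.0367] [ 0.5385 -0.1162  0.1622]
lidcorner -y [ 0.5405 -0.293   0.1603] 0.004338091977294331 depth [ 0.5442 -0.2921  0.1672] [ 0.5387 -0.285   0.1637]
hinge low +y [ 0.5525 -0.1135  0.0332] 0.003314649295921648 depth [ 0.5283 -0.1181 -0.0025] [ 0.5519 -0.1152  0.0335]
can top [0.6034 0.0095 0.1823] 0.002108905776573059 depth [0.6036 0.0088 0.1837] [0.6038 0.0104 0.1819]
tublid [ 0.3758 -0.019   0.0571] 0.0028775634159484737 depth [ 0.3763 -0.02    0.0591] [ 0.3766 -0.0183  0.056 ]
eye [ 0.5039 -0.2368  0.045 ] [ 0.5105 -0.2533  0.0304]
jaw [ 0.3467 -0.1621  0.045 ] [ 0.3596 -0.2125 -0.0032]
mid [ 0.4347 -0.2037  0.045 ] [ 0.4346 -0.2033  0.0454]
caseFL [ 0.4061 -0.1357  0.    ] [ 0.4065 -0.1368 -0.0011]
c1 [ 0.4193 -0.2927  0.035 ] [ 0.4317 -0.3352 -0.0009]
c2 [ 0.4051 -0.1382  0.035 ] [ 0.4096 -0.1516  0.0217]
c3 [ 0.5323 -0.116   0.035 ] [ 0.5343 -0.12    0.0309]
c4 [ 0.5477 -0.2813  0.035 ] [ 0.5465 -0.2783  0.0375]
foot [0.5248 0.1784 0.008 ]
foot [0.5404 0.2628 0.008 ]
foot [0.6287 0.2415 0.008 ]
foot [0.6156 0.1585 0.008 ]
```

{"op": "move_arm", "data": {"delta_pos": [[38,-29,-4],[38,-29,-4],[38,-29,-4],[38,-29,-4],[38,-29,-4],[38,-29,-4],[38,-29,-4],[38,-29,-4],[38,-30,-4],[0,0,0]], "spin": [0,0,0,0,0,0,0,0,0,0], "hand": [60,60,60,60,60,60,60,60,60,60], "force": 30}}

```text
time: 1.1
ee_pos: [0.437, -0.2012, 0.2494]
eef_rot: [-3.094, -0.536, -0.003]
force: [0.7, -0.1, -0.8]
grip_width: 0.645
grasp_force: 0.0
```

{"op": "move_arm", "data": {"delta_pos": [[0,0,0],[0,0,0],[0,0,0],[0,0,0],[0,0,0],[0,0,0],[0,0,0],[0,0,0],[0,0,0],[0,0,0]], "spin": [-8.5,-8.5,-8.5,-8.5,-8.5,-8.5,-8.5,-8.5,-8.5,-8.5], "hand": [60,60,60,60,60,60,60,60,60,60]}}

```text
time: 2.1
ee_pos: [0.4338, -0.2066, 0.2485]
eef_rot: [-1.92, -2.485, 0.001]
force: [-0.0, 0.5, 0.4]
grip_width: 0.643
grasp_force: 0.0
```

{"op": "move_arm", "data": {"delta_pos": [[0,0,0],[0,0,0],[0,0,0],[0,0,0],[0,0,0],[0,0,0],[0,0,0],[0,0,0],[0,0,0]], "spin": [-8.5,-8.5,-8.5,-8.5,-8.5,-8,0,0,0], "hand": [60,60,60,60,60,60,60,60,60]}}

```text
time: 3.0
ee_pos: [0.4343, -0.2062, 0.2488]
eef_rot: [-0.691, -3.064, -0.0]
force: [-0.0, -1.2, -0.0]
grip_width: 0.645
grasp_force: 0.0
```

```bash
python3 - <<'E'
from h import *
from cell import manip,get_image
import cv2
np.set_printoptions(precision=4,suppress=True)
st=manip.state();im,d=get_image("wrist");m=wristm(st,camera_model("wrist"))
R=Ro.from_rotvec(st["eef_rot"]).as_matrix();print(st["time"],st["ee_pos"],R[:,0],R[:,2],st["qpos"],st["force"])
cv2.imwrite("pics/w1.png",im);np.savez("w1.npz",im=im,d=d,R=m["R"],t=m["t"])
for X in [(.504,-.237,.045),(.347,-.163,.045),(.4335,-.2035,.045)]:print(proj(m,X))
E
```

```text
3.0 [ 0.4343 -0.2062  0.2488] [-0.9033  0.4291  0.0004] [-0.0003  0.0001 -1.    ] [-0.55   -0.2092  1.7541 -0.0001  1.597  -1.6773] [-0.0136 -1.1856 -0.0225]
[322.0992 281.5518]
[321.4351  89.7848]
[322.0921 201.3875]
```

View pics/w1.png

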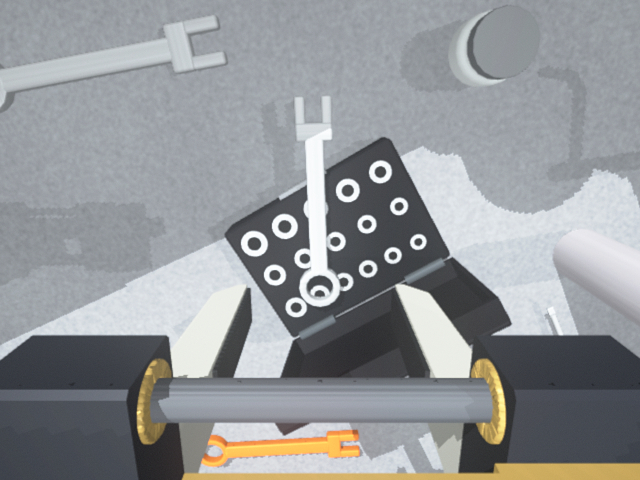

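The wrist view shows the spanner from the jaw prongs (312,97) along the handle (316,200) to the eye (320,288). The case front corners are at (386,138) and (226,233), and the hinge runs from about (300,337) to (449,258).

```bash
python3 - <<'E'
from h import *
import cv2
np.set_printoptions(precision=4,suppress=True)
w=np.load("w1.npz");m=dict(camera_model("wrist"),R=w["R"],t=w["t"]);D=camera_model("side");S=camera_model("scene")
for n,u in [("eye",(320,288)),("jaw",(312.5,97)),("mid",(316.5,200))]:
    p=onz(m,u,.045);c,r=ray(m,u);print(n,p,"depth",c+r*w["d"][int(u[1]),int(u[0])])
print("eye 2view",two(m,(320,288),D,(335,236.3)));print("jaw",two(m,(312.5,97),D,(378.7,270.3)),two(m,(312.5,97),S,(290,221.8)))
for u in [(386,138),(226,233),(300,337),(449,258)]:print(onz(m,u,.035))
E
```

```text
eye [ 0.5092 -0.2417  0.045 ] depth [ 0.5132 -0.2436  0.0346]
jaw [ 0.349  -0.1723  0.045 ] depth [ 0.3473 -0.1724  0.0014]
mid [ 0.4302 -0.2075  0.045 ] depth [ 0.4299 -0.2074  0.0463]
eye 2view (array([ 0.5084, -0.2425,  0.0408]), np.float64(0.004509453966725034))
jaw (array([ 0.3489, -0.1722,  0.0356]), np.float64(0.0006653307088185159)) (array([ 0.3492, -0.1738,  0.0406]), np.float64(0.003185591064588893))
[ 0.408  -0.1283  0.035 ]
[ 0.4237 -0.2999  0.035 ]
[ 0.5531 -0.2854  0.035 ]
[ 0.5383 -0.1175  0.035 ]
```

{"op": "move_arm", "data": {"delta_pos": [[-4,-3,20],[0,0,30],[0,0,30],[0,0,30],[0,0,30],[0,0,25],[0,0,12],[0,0,6],[0,0,4],[0,0,0]], "spin": [-1.8,0,0,0,0,0,0,0,0,0], "hand": [60,60,60,60,60,60,60,60,60,60]}}

```text
time: 4.05
ee_pos: [0.4374, -0.2107, 0.0627]
eef_rot: [0.637, 3.075, -0.001]
force: [-0.8, 0.1, 0.1]
grip_width: 0.645
grasp_force: 0.0
```

{"op": "move_arm", "data": {"delta_pos": [[0,0,0],[0,0,0],[0,0,0],[0,0,0],[0,0,0],[0,0,0],[0,0,0],[0,0,0]], "spin": [0,0,0,0,0,0,0,0], "hand": [10,10,10,10,10,10,10,10], "force": 30}}

```text
time: 4.85
ee_pos: [0.4368, -0.2104, 0.062]
eef_rot: [-0.637, -3.076, -0.0]
force: [0.3, 0.2, -0.6]
grip_width: 0.108
grasp_force: 0.0
```

```bash
python3 - <<'E'
from h import *
from cell import manip,get_image
import cv2
st=manip.state();im,d=get_image("wrist");m=wristm(st,camera_model("wrist"))
cv2.imwrite("pics/w2.png",im);print(proj(m,st["ee_pos"]-[0,0,.025]))
E
```

```text
[318.75247122 276.79840058]
```

View pics/w2.png

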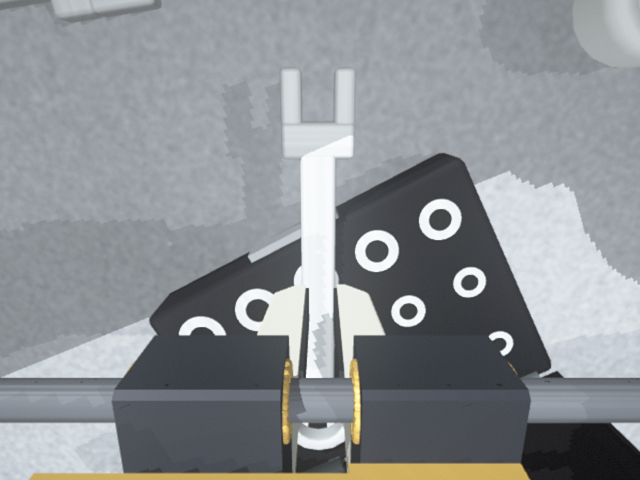

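The fingers are shut to 10 mm at (300..340, 290–350), above the handle rather than gripping its sides. I'll check heights by depth.

```bash
python3 - <<'E'
from h import *
from cell import manip,get_image
np.set_printoptions(precision=4,suppress=True)
st=manip.state();im,d=get_image("wrist");m=wristm(st,camera_model("wrist"))
print(st["ee_pos"],st["force"],st["grip_width"],st["grasp_force"])
def P(u,v):
    c,r=ray(m,(u,v));return c+r*d[v,u]
for v in (180,240,290,300,320,330,345,360):
    print(v,[(u,round(P(u,v)[2]*1000,1)) for u in (275,290,300,306,312,320,328,334,338,345,360)])
print("insert",P(440,180),P(410,280),"bench",P(100,150))
E
```

```text
[ 0.4368 -0.2104  0.062 ] [-0.1393 -0.6165 -0.0393] 0.10669896960139387 0.0
180 [(275, np.float64(1.7)), (290, np.float64(0.8)), (300, np.float64(43.5)), (306, np.float64(45.7)), (312, np.float64(45.9)), (320, np.float64(45.6)), (328, np.float64(45.6)), (334, np.float64(43.9)), (338, np.float64(1.2)), (345, np.float64(1.1)), (360, np.float64(-0.1))]
240 [(275, np.float64(28.5)), (290, np.float64(31.4)), (300, np.float64(33.9)), (306, np.float64(45.9)), (312, np.float64(46.4)), (320, np.float64(46.1)), (328, np.float64(45.8)), (334, np.float64(44.1)), (338, np.float64(35.6)), (345, np.float64(35.1)), (360, np.float64(36.6))]
290 [(275, np.float64(36.3)), (290, np.float64(73.9)), (300, np.float64(73.9)), (306, np.float64(69.7)), (312, np.float64(45.7)), (320, np.float64(46.8)), (328, np.float64(45.2)), (334, np.float64(71.9)), (338, np.float64(73.7)), (345, np.float64(73.6)), (360, np.float64(35.4))]
300 [(275, np.float64(83.4)), (290, np.float64(84.5)), (300, np.float64(84.0)), (306, np.float64(81.2)), (312, np.float64(45.9)), (320, np.float64(45.5)), (328, np.float64(45.5)), (334, np
[... 627 characters left out ...]
(107.2)), (360, np.float64(106.3))]
345 [(275, np.float64(161.1)), (290, np.float64(117.8)), (300, np.float64(114.8)), (306, np.float64(102.6)), (312, np.float64(46.1)), (320, np.float64(45.3)), (328, np.float64(45.5)), (334, np.float64(94.2)), (338, np.float64(114.8)), (345, np.float64(116.9)), (360, np.float64(161.4))]
360 [(275, np.float64(166.4)), (290, np.float64(163.3)), (300, np.float64(122.7)), (306, np.float64(105.8)), (312, np.float64(44.7)), (320, np.float64(45.9)), (328, np.float64(45.2)), (334, np.float64(35.5)), (338, np.float64(122.4)), (345, np.float64(124.6)), (360, np.float64(166.7))]
insert [ 0.4152 -0.1386  0.0357] [ 0.4571 -0.169   0.036 ] bench [ 0.3351 -0.2955  0.0015]
```

```bash
python3 - <<'E'
from h import *
from cell import manip,get_image
np.set_printoptions(precision=1,suppress=True)
st=manip.state();im,d=get_image("wrist");cm=camera_model("wrist");T=cm["T_tool_cam"]
def Q(u,v):
    z=d[v,u];p=np.array([(u-cm["cx"])/cm["fx"]*z,(v-cm["cy"])/cm["fy"]*z,z,1]);return (T@p)[:3]*1000
for v in range(280,345,6): print(v,Q(295,v),Q(345,v),Q(305,v),Q(335,v),im[v,295],im[v,305])
s,_d=get_image("side");import cv2;D=camera_model("side");c=proj(D,st["ee_pos"]).astype(int);print(c)
x,y=c;cv2.imwrite("pics/s2.png",cv2.resize(s[y-50:y+50,x-65:x+65],None,fx=6,fy=6,interpolation=cv2.INTER_CUBIC))
E
```

```text
280 [ -1.8 -11.9  25.3] [-1.8 13.2 25.3] [ 2.  -6.5 15.8] [-1.9  8.2 25.3] [248 246 243] [249 248 246]
286 [ 9.  -9.8 -7.9] [ 9.2 11.2 -8.4] [ 8.7 -5.6 -7.2] [-5.5  8.2 26.3] [233 239 237] [236 238 236]
292 [  8.8  -9.5 -13.6] [  9.1  10.9 -14.2] [  7.7  -5.5 -11.2] [  7.6   6.9 -10.9] [233 238 237] [164 169 166]
298 [  9.3  -9.1 -20.4] [  8.7  10.6 -19.2] [  7.7  -5.3 -17.1] [  7.5   6.7 -16.7] [233 238 236] [114 117 114]
304 [  8.9  -8.8 -25. ] [  8.7  10.3 -24.7] [  8.   -5.1 -23.2] [  7.6   6.6 -22.4] [233 239 236] [94 93 90]
310 [  9.1  -8.5 -30.6] [  8.8  10.  -30. ] [  7.1  -4.9 -26.6] [  7.5   6.4 -27.4] [233 238 237] [85 84 80]
316 [  9.   -8.2 -35.3] [  8.5   9.8 -34.3] [  7.4  -4.7 -32.1] [  7.1   6.3 -31.6] [233 239 236] [82 79 76]
322 [  8.9  -7.9 -39.5] [  9.3   9.4 -40.4] [  7.3  -4.6 -36.5] [  7.6   6.1 -37.1] [232 238 235] [82 81 78]
328 [  8.8  -7.7 -43.6] [  8.6   9.3 -43.4] [  7.5  -4.4 -41.3] [  7.1   6.  -40.5] [232 238 236] [81 80 78]
334 [  9.2  -7.4 -48.3] [  9.    9.  -48.1] [  7.8  -4.2 -45.9] [  5.9   5.9 -42.5] [232 238 236] [84 82 79]
340 [  8.9  -7.2 -51.7] [  8.9   8.8 -51.7] [  7.3  -4.1 -48.9] [  3.1   6.  -41.7] [232 238 235] [78 75 74]
[354 244]
```

View pics/s2.png

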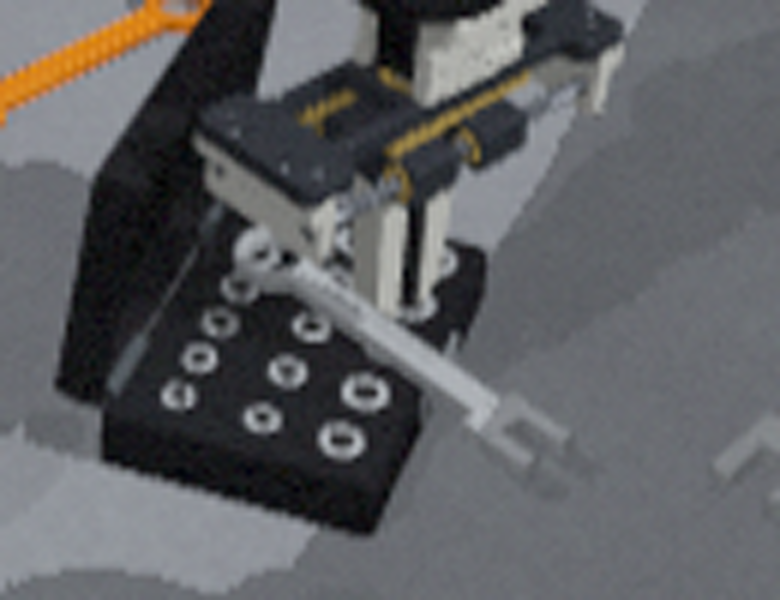

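The side view confirms the fingers stop short of the handle. By depth the visible tips are about 8 mm behind the reported TCP, about 33 mm higher than specified. I'll open, lower with care and re-check.

{"op": "move_arm", "data": {"delta_pos": [[0,0,0],[0,0,0],[0,0,0],[0,0,0],[0,0,5],[0,0,5],[0,0,5],[0,0,5],[0,0,4],[0,0,0]], "spin": [0,0,0,0,0,0,0,0,0,0], "hand": [60,60,60,60,60,60,60,60,60,60]}}

```text
time: 6.05
ee_pos: [0.4363, -0.2101, 0.0371]
eef_rot: [-0.637, -3.075, -0.001]
force: [-0.5, 0.7, -0.1]
grip_width: 0.644
grasp_force: 0.0
```

```bash
python3 - <<'E'
from h import *
from cell import manip,get_image
np.set_printoptions(precision=1,suppress=True)
st=manip.state();im,d=get_image("wrist");cm=camera_model("wrist");T=cm["T_tool_cam"]
def Q(u,v):
    z=d[v,u];p=np.array([(u-cm["cx"])/cm["fx"]*z,(v-cm["cy"])/cm["fy"]*z,z,1]);return (T@p)[:3]*1000
print(st["ee_pos"]*1000,st["force"],st["grip_width"])
print("handle",Q(318,240),Q(318,280),"insert",Q(400,240))
# fingertip front faces: scan for near points
for v in (282,286,290,296): 
    r=[(u,Q(u,v)) for u in range(180,470,4)]
    f=[(u,q) for u,q in r if q[2]<0]; print(v,[ (u,q.round(1).tolist()) for u,q in f][::6])
E
```

```text
[ 436.3 -210.1   37.1] [-0.5  0.7 -0.1] 0.6438892917635758
handle [29.5 -0.1 -9.1] [11.6 -0.1 -7.6] insert [26.1 35.2  2.2]
282 [(300, [11.0, -7.6, -8.4]), (324, [11.5, 2.4, -9.7])]
286 [(236, [78.9, 1.2, -172.5]), (312, [9.3, -2.6, -8.6]), (396, [8.8, 32.7, -7.6])]
290 [(224, [8.8, -38.8, -11.6]), (248, [7.4, -29.5, -8.5]), (320, [7.0, 0.7, -7.5]), (400, [9.1, 33.5, -12.3])]
296 [(212, [9.6, -41.8, -19.3]), (236, [8.9, -32.7, -17.8]), (308, [5.1, -4.3, -9.4]), (332, [4.6, 5.8, -8.4]), (412, [9.0, 37.2, -18.2])]
```

{"op": "move_arm", "data": {"delta_pos": [[0,0,3],[0,0,3],[0,0,2],[0,0,0],[0,0,0],[0,0,0],[0,0,0],[0,0,0],[0,0,0],[0,0,0]], "spin": [0,0,0,0,0,0,0,0,0,0], "hand": [60,60,60,60,8,8,8,8,8,8], "force": 30}}

```text
time: 7.1
ee_pos: [0.4368, -0.2104, 0.0301]
eef_rot: [-0.637, -3.076, 0.0]
force: [-0.9, -0.4, 1.0]
grip_width: 0.178
grasp_force: 0.4
```

{"op": "move_arm", "data": {"delta_pos": [[0,0,0],[0,0,0],[0,0,0],[0,0,-5],[0,0,-10],[0,0,-20],[0,0,-20],[0,0,-20],[0,0,0],[0,0,0]], "spin": [0,0,0,0,0,0,0,0,0,0], "hand": [8,8,8,8,8,8,8,8,8,8], "force": 40}}

```text
time: 8.1
ee_pos: [0.4372, -0.2106, 0.1054]
eef_rot: [0.637, 3.075, -0.001]
force: [-0.0, -0.5, -2.1]
grip_width: 0.165
grasp_force: 40.0
```

```bash
python3 - <<'E'
from h import *
from cell import manip,get_image
import cv2
np.set_printoptions(precision=1,suppress=True)
st=manip.state();im,d=get_image("wrist");cm=camera_model("wrist");T=cm["T_tool_cam"]
cv2.imwrite("pics/w3.png",im)
def Q(u,v):
    z=d[v,u];p=np.array([(u-cm["cx"])/cm["fx"]*z,(v-cm["cy"])/cm["fy"]*z,z,1]);return (T@p)[:3]*1000
print(st["ee_pos"]*1000,st["force"],st["grip_width"],st["grasp_force"])
for v in range(60,300,20):
    r=[(u,Q(u,v)) for u in range(260,380,2)]; f=[q for u,q in r if abs(q[2]+5)<25 and v<285]
    if f: f=np.array(f);print(v,f.mean(0),np.ptp(f[:,1]))
E
```

```text
[ 437.2 -210.6  105.4] [-0.  -0.5 -2.1] 0.16517993167302636 39.983752369880676
60 [ 96.3   0.9 -15.3] 29.642158863933382
80 [ 89.8   0.9 -15.7] 29.96479819240372
100 [ 83.1   1.6 -15.7] 31.284852477429396
120 [ 76.3   0.9 -15.7] 30.92810124854533
140 [ 69.4   1.2 -16. ] 31.378549260914653
160 [ 62.2   1.7 -15.8] 30.94580260046601
180 [ 54.9   1.2 -15.8] 15.75379107194451
200 [ 47.3   1.5 -15.9] 15.197099893505252
220 [ 39.5   1.2 -15.6] 14.564829394426116
240 [ 31.5   1.2 -15.7] 14.757498265575357
260 [ 23.3   1.1 -15.7] 15.024743827094717
280 [ 14.9   1.1 -15.7] 15.196144655029094
```

{"op": "move_arm", "data": {"delta_pos": [[0,0,-20],[0,0,-35],[0,0,-35],[0,0,-35],[0,0,-35],[0,0,-25],[0,0,-10],[3,9,0],[6,20,0],[10,30,0]], "spin": [0,-5.2,-5.2,0,0,0,0,0,0,0], "hand": [8,8,8,8,8,8,8,8,8,8]}}

```text
time: 9.15
ee_pos: [0.4305, -0.1479, 0.2968]
eef_rot: [-0.358, -3.117, -0.002]
force: [-0.1, 0.6, -1.6]
grip_width: 0.169
grasp_force: 40.0
```

{"op": "move_arm", "data": {"delta_pos": [[12,36,0],[12,37,0],[12,37,0],[12,37,0],[12,37,0],[12,37,0],[12,37,0],[12,37,0],[12,37,0],[10,30,0]], "spin": [0,0,0,0,0,0,0,0,0,0], "hand": [8,8,8,8,8,8,8,8,8,8]}}

```text
time: 10.15
ee_pos: [0.3961, 0.2326, 0.2969]
eef_rot: [-0.354, -3.118, 0.003]
force: [-0.0, -0.4, -1.7]
grip_width: 0.165
grasp_force: 40.0
```

{"op": "move_arm", "data": {"delta_pos": [[7,12,0],[6,6,0],[0,0,0],[0,0,0]], "spin": [0,0,0,0], "hand": [8,8,8,8]}}

```text
time: 10.55
ee_pos: [0.3891, 0.2505, 0.299]
eef_rot: [-0.356, -3.12, 0.002]
force: [0.3, 0.9, -1.9]
grip_width: 0.169
grasp_force: 40.0
```

```bash
python3 - <<'E'
from h import *
from cell import manip,get_image
import cv2
np.set_printoptions(precision=4,suppress=True)
st=manip.state();R=Ro.from_rotvec(st["eef_rot"]).as_matrix()
print(st["ee_pos"],R[:,0],st["qpos"],st["force"],st["grasp_force"])
eye=st["ee_pos"]+R@[-.078,.001,-.0107];print("eye",eye)
out=[]
for n in ("side","scene"):
    im,d=get_image(n);m=camera_model(n);np.savez(n+"3.npz",im=im,d=d)
    c=proj(m,eye);t=proj(m,(.474,.233,.27));print(n,"eye px",c,"tip px",t)
    x,y=c.astype(int);out.append(cv2.resize(im[y-50:y+50,x-33:x+33],None,fx=6,fy=6,interpolation=cv2.INTER_CUBIC));print("crop origin",x-33,y-50)
cv2.imwrite("pics/h3.png",np.hstack(out))
E
```

```text
[0.3891 0.2505 0.299 ] [-0.9743  0.2251  0.001 ] [ 0.4614 -0.2639  1.7101 -0.0003  1.6969 -0.8825] [ 0.3237  0.9151 -1.897 ] 39.98363792896271
eye [0.4653 0.2339 0.3097]
side eye px [252.4845 278.1061] tip px [250.0112 291.9964]
crop origin 219 228
scene eye px [476.0719 191.8941] tip px [471.524  209.2197]
crop origin 443 141
```

View pics/h3.png

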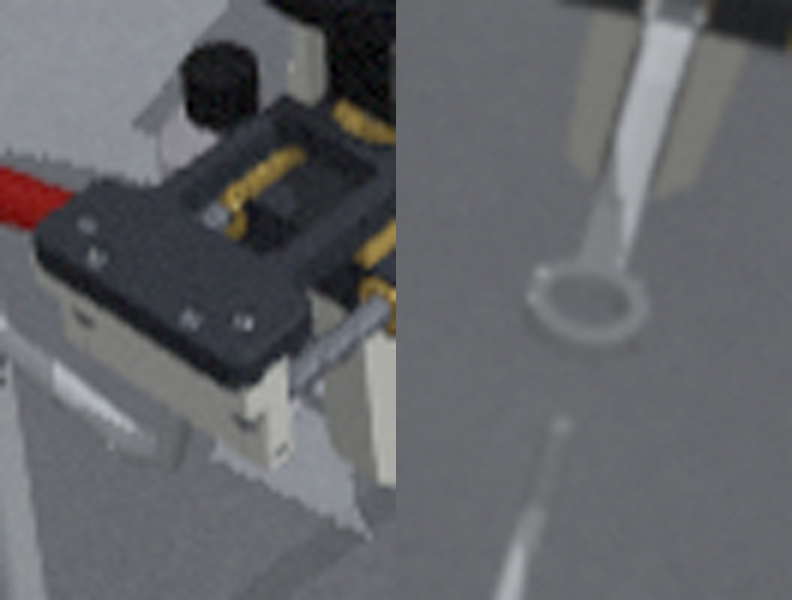

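The scene crop (right) shows the eye at full-image px (475,191) and the hook tip at (470.7,211.5). In the side view the gripper hides the eye.

```bash
python3 - <<'E'
from h import *
np.set_printoptions(precision=4,suppress=True)
S,D=camera_model("scene"),camera_model("side")
for z in (.262,.266,.270): print("tip",z,onz(S,(470.6,211.3),z),onz(D,(249.3,292.8),z))
print("eye",onz(S,(475,191),.3097+.000))
E
```

```text
tip 0.262 [0.472  0.2329 0.262 ] [0.4786 0.229  0.262 ]
tip 0.266 [0.4761 0.2319 0.266 ] [0.4764 0.2321 0.266 ]
tip 0.27 [0.4803 0.231  0.27  ] [0.4741 0.2353 0.27  ]
eye [0.4631 0.2319 0.3097]
```

{"op": "move_arm", "data": {"delta_pos": [[-6,1,0],[-5,0,0],[0,0,10],[0,0,10],[0,0,8],[0,0,6],[0,0,5],[-1,0,4],[0,0,0],[0,0,0]], "spin": [0,0,0,0,0,0,0,0,0,0], "hand": [8,8,8,8,8,8,8,8,8,8]}}

```text
time: 11.65
ee_pos: [0.4015, 0.2494, 0.2573]
eef_rot: [0.356, 3.121, 0.0]
force: [0.2, -0.2, -2.4]
grip_width: 0.164
grasp_force: 40.0
```

```bash
python3 - <<'E'
from h import *
from cell import manip,get_image
import cv2
np.set_printoptions(precision=4,suppress=True)
st=manip.state();R=Ro.from_rotvec(st["eef_rot"]).as_matrix()
print(st["ee_pos"],st["force"]);eye=st["ee_pos"]+R@[-.078,.001,-.0107];print("eye",eye)
im,d=get_image("scene");x,y=proj(camera_model("scene"),eye).astype(int);print(x,y)
cv2.imwrite("pics/h4.png",cv2.resize(im[y-40:y+60,x-60:x+60],None,fx=6,fy=6,interpolation=cv2.INTER_CUBIC))
E
```

```text
[0.4015 0.2494 0.2573] [ 0.1526 -0.1581 -2.392 ]
eye [0.4777 0.2328 0.268 ]
471 211
```

View pics/h4.png

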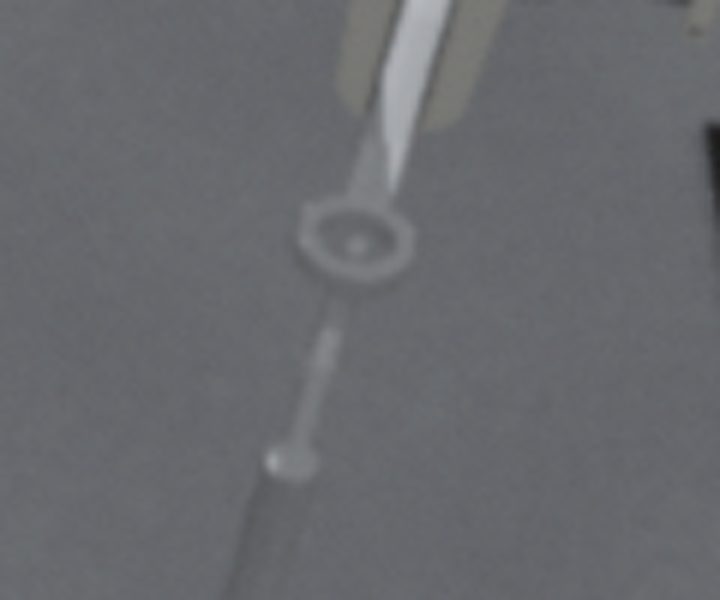

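The tip shows as a dot (357,243) centred in the eye (358,240). I'll lower the eye down the leaning tip.

{"op": "move_arm", "data": {"delta_pos": [[-1,0,4],[-1,0,4],[-1,0,4],[-1,0,4],[-1,0,4],[-1,0,3],[0,0,0],[0,0,0]], "spin": [0,0,0,0,0,0,0,0], "hand": [8,8,8,8,8,8,8,8]}}

```text
time: 12.5
ee_pos: [0.4072, 0.248, 0.234]
eef_rot: [-0.356, -3.121, 0.0]
force: [0.6, 0.7, -1.8]
grip_width: 0.168
grasp_force: 40.0
```

{"op": "move_arm", "data": {"delta_pos": [[0,0,0],[0,0,0],[0,0,3],[0,0,3],[0,0,4],[0,0,4],[-1,0,8],[-1,0,8],[0,0,0]], "spin": [0,0,0,0,0,0,0,0,0], "hand": [8,8,8,8,8,8,8,8,8], "force": 6}}

```text
time: 13.4
ee_pos: [0.4085, 0.2471, 0.2022]
eef_rot: [-0.356, -3.119, 0.002]
force: [-0.3, -0.5, -0.9]
grip_width: 0.173
grasp_force: 6.0
```

```bash
python3 - <<'E'
from h import *
from cell import manip,get_image
import cv2
np.set_printoptions(precision=1,suppress=True)
st=manip.state();im,d=get_image("wrist");cm=camera_model("wrist");T=cm["T_tool_cam"]
def Q(u,v):
    z=d[v,u];p=np.array([(u-cm["cx"])/cm["fx"]*z,(v-cm["cy"])/cm["fy"]*z,z,1]);return (T@p)[:3]*1000
print(st["ee_pos"]*1000,st["force"],st["grip_width"],st["grasp_force"])
for v in range(0,300,30):
    q=np.array([Q(u,v) for u in range(300,340,3)]);print(v,np.median(q,0))
E
```

```text
[408.5 247.1 202.2] [-0.3 -0.5 -0.9] 0.17257938368893938 5.999140441417694
0 [164.2   0.1 201.8]
30 [142.5   0.1 201.4]
60 [120.    0.1 201.1]
90 [ 96.8   0.  201.1]
120 [ 72.6  -0.  201. ]
150 [63.9  0.5  4.2]
180 [52.2  0.5  0.3]
210 [40.4  0.5 -3.1]
240 [28.7  0.5 -6.8]
270 [16.7  0.5 -9.8]
```

The spanner pivots in the grip as intended, now about 16° jaw-down. I'll continue the arc and then release.

{"op": "move_arm", "data": {"delta_pos": [[-2,0,8],[-3,0,7],[-4,0,7],[-4,0,7],[0,0,0],[0,0,0],[0,0,0]], "spin": [0,0,0,0,0,0,0], "hand": [8,8,8,8,8,8,8], "force": 5}}

```text
time: 14.15
ee_pos: [0.4218, 0.2447, 0.1752]
eef_rot: [-0.356, -3.121, -0.0]
force: [-1.1, 0.4, -1.4]
grip_width: 0.174
grasp_force: 5.0
```

```bash
python3 - <<'E'
from h import *
from cell import manip,get_image
import cv2
np.set_printoptions(precision=1,suppress=True)
st=manip.state();im,d=get_image("wrist");cm=camera_model("wrist");T=cm["T_tool_cam"]
def Q(u,v):
    z=d[v,u];p=np.array([(u-cm["cx"])/cm["fx"]*z,(v-cm["cy"])/cm["fy"]*z,z,1]);return (T@p)[:3]*1000
print(st["ee_pos"]*1000,st["force"],st["grip_width"],st["grasp_force"])
for v in range(150,300,30):
    q=np.array([Q(u,v) for u in range(300,340,3)]);print(v,np.median(q,0))
E
```

```text
[421.8 244.7 175.2] [-1.1  0.4 -1.4] 0.17387277775004603 4.999089315533638
150 [61.8  0.5 29.9]
180 [49.2  0.5 19.9]
210 [37.1  0.5 11.5]
240 [25.5  0.5  3.5]
270 [14.7  0.5 -4.5]
```

{"op": "move_arm", "data": {"delta_pos": [[0,0,0],[0,0,0],[0,0,0],[0,0,0],[0,0,0],[0,0,0],[0,0,0],[0,0,0],[0,0,0],[0,0,0]], "spin": [0,0,0,0,0,0,0,0,0,0], "hand": [70,70,70,70,70,70,70,70,70,70]}}

```text
time: 15.2
ee_pos: [0.4218, 0.2447, 0.175]
eef_rot: [-0.356, -3.121, -0.0]
force: [0.0, -0.3, -0.3]
grip_width: 0.752
grasp_force: 0.0
```

{"op": "move_arm", "data": {"delta_pos": [[8,0,0],[20,0,0],[30,0,0],[30,0,-10],[0,0,-40],[0,0,-40],[0,0,-40],[0,0,0]], "spin": [0,0,0,0,0,0,0,0], "hand": [70,70,70,70,70,70,30,0]}}

```text
time: 16.0
ee_pos: [0.3376, 0.2658, 0.3115]
eef_rot: [0.354, 3.114, 0.01]
force: [1.4, 0.8, -0.2]
grip_width: 0.628
grasp_force: 0.0
```

```bash
python3 - <<'E'
from h import *
from cell import manip,get_image
import cv2
np.set_printoptions(precision=4,suppress=True)
st=manip.state();print(st["time"],st["ee_pos"],st["eef_rot"],st["qpos"])
a,_=get_image("side");b,_=get_image("scene")
A=cv2.resize(a[240:390,180:300],None,fx=3.3,fy=3.3,interpolation=cv2.INTER_CUBIC)
B=cv2.resize(b[190:340,400:520],None,fx=3.3,fy=3.3,interpolation=cv2.INTER_CUBIC)
cv2.imwrite("pics/h5.png",np.hstack([A,B]))
E
```

```text
16.0 [0.3376 0.2658 0.3115] [0.3542 3.1137 0.0096] [ 0.5475 -0.3689  1.771   0.0001  1.7296 -0.7968]
```

View pics/h5.png

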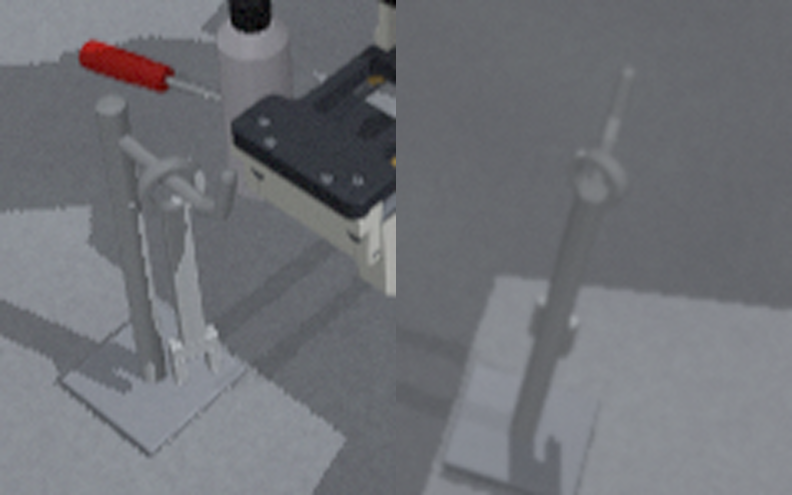

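The spanner now hangs by its eye on the bar: in the side crop the ring is at (167,182) with the handle below it. Next I'll measure the lid's outer face from the depth image.

```bash
python3 - <<'E'
from h import *
np.set_printoptions(precision=4,suppress=True)
f=np.load("scene0.npz");im,d=f["im"],f["d"];m=camera_model("scene")
P=[]
for v in range(240,292):
    for u in range(215,306):
        if im[v,u].max()<60 and d[v,u]>0:
            c,r=ray(m,(u,v));P.append(c+r*d[v,u])
P=np.array(P);f=P[(P[:,2]>.04)&(P[:,2]<.155)]
for _ in range(3):
    c=f.mean(0);n=np.linalg.svd(f-c,full_matrices=False)[2][2];n*=np.sign(n[0]);f=f[abs((f-c)@n)<.004]
print("c",c,"n",n,len(f),"tilt from vertical deg",np.degrees(np.arcsin(n[2])),"yaw",np.degrees(np.arctan2(n[1],n[0])))
print("z range",P[:,2].min(),P[:,2].max(),"y",f[:,1].min(),f[:,1].max())
cx=np.array([np.cos(.089),np.sin(.089),0]);H=np.array([.5457,-.2015,.035])
print("H to face",(H-c)@n)
E
```

```text
c [ 0.5574 -0.2034  0.0993] n [0.9859 0.0842 0.1447] 2888 tilt from vertical deg 8.32110214328245 yaw 4.882211648374865
z range 0.0008768229576106013 0.16960458071190632 y -0.29332500486371776 -0.11530033414843507
H to face -0.020692323169861387
```

The lid face is at about 82°, yaw 4.9°, hinge offset 21 mm, all consistent with the text. Now I'll move behind the lid with closed fingers.

{"op": "move_arm", "data": {"delta_pos": [[0,0,0],[0,0,0],[-10,-20,0],[-17,-36,0],[-20,-42,0],[-20,-43,0],[-20,-43,0],[-20,-43,0],[-20,-43,0],[-20,-43,0]], "spin": [-8.5,-8.5,-1,0,0,0,0,0,0,0], "hand": [0,0,0,0,0,0,0,0,0,0], "force": 30}}

```text
time: 17.1
ee_pos: [0.5091, -0.0365, 0.3029]
eef_rot: [0.136, -3.136, -0.001]
force: [0.2, 1.0, 1.2]
grip_width: 0.004
grasp_force: 0.0
```

{"op": "move_arm", "data": {"delta_pos": [[-20,-43,0],[-20,-43,0],[-20,-43,0],[-15,-30,0],[-5,-12,0],[0,0,0],[0,0,0]], "spin": [0,0,0,0,0,0,0], "hand": [0,0,0,0,0,0,0]}}

```text
time: 17.8
ee_pos: [0.6034, -0.197, 0.304]
eef_rot: [0.137, -3.137, -0.002]
force: [-0.3, 0.9, -0.3]
grip_width: 0.001
grasp_force: 0.0
```

{"op": "move_arm", "data": {"delta_pos": [[0,0,20],[0,0,35],[0,0,35],[0,0,35],[0,0,25],[0,0,10],[10,0,0],[14,0,0],[10,0,0],[8,0,0]], "spin": [0,0,0,0,0,0,0,0,0,0], "hand": [0,0,0,0,0,0,0,0,0,0]}}

```text
time: 18.8
ee_pos: [0.5622, -0.202, 0.1471]
eef_rot: [-0.137, 3.136, -0.002]
force: [0.1, -0.8, -0.1]
grip_width: 0.007
grasp_force: 0.0
```

{"op": "move_arm", "data": {"delta_pos": [[6,0,0],[6,0,0.5],[7,0,0.5],[7,0,1],[7,0,1.5],[7,0,2],[6,0,2],[6,0,2.5],[6,0,3],[0,0,0]], "spin": [0,0,0,0,0,0,0,0,0,0], "hand": [0,0,0,0,0,0,0,0,0,0]}}

```text
time: 19.8
ee_pos: [0.5032, -0.2067, 0.1311]
eef_rot: [0.136, -3.137, -0.001]
force: [0.1, -0.7, -0.8]
grip_width: 0.004
grasp_force: 0.0
```

{"op": "move_arm", "data": {"delta_pos": [[6,0,3],[6,0,3.5],[6,0,4],[6,0,4],[5,0,4.5],[5,0,4.5],[5,0,5],[4,0,5],[3,0,5],[3,0,5]], "spin": [0,0,0,0,0,0,0,0,0,0], "hand": [0,0,0,0,0,0,0,0,0,0]}}

```text
time: 20.8
ee_pos: [0.4551, -0.2112, 0.0881]
eef_rot: [0.137, -3.138, 0.0]
force: [-0.8, 0.8, 2.4]
grip_width: 0.004
grasp_force: 0.8
```

```bash
python3 - <<'E'
from h import *
from cell import manip,get_image
np.set_printoptions(precision=3,suppress=True)
st=manip.state();im,d=get_image("wrist");m=wristm(st,camera_model("wrist"));print(st["ee_pos"],st["force"])
def P(u,v):
    c,r=ray(m,(u,v));return c+r*d[v,u]
for v in (120,180,220,240,260,275): print(v,P(230,v),P(410,v),im[v,230],im[v,410])
E
```

```text
[ 0.455 -0.211  0.088] [-0.85   0.781  2.382]
120 [ 0.386 -0.27   0.001] [ 0.377 -0.164  0.001] [163 158 152] [184 178 173]
180 [ 0.42  -0.268  0.008] [ 0.412 -0.159  0.001] [63 59 58] [98 95 93]
220 [ 0.437 -0.262  0.036] [ 0.429 -0.164  0.037] [74 70 68] [66 60 60]
240 [ 0.431 -0.25   0.092] [ 0.425 -0.175  0.091] [62 56 57] [57 54 54]
260 [ 0.437 -0.249  0.099] [ 0.431 -0.176  0.099] [55 50 49] [57 52 52]
275 [ 0.444 -0.249  0.097] [ 0.439 -0.174  0.096] [53 50 49] [55 53 52]
```

{"op": "move_arm", "data": {"delta_pos": [[3,0,5],[3,0,5],[2,0,5],[2,0,5],[2,0,5],[1,0,5],[1,0,4],[0,0,3],[0,0,1],[0,0,0]], "spin": [0,0,0,0,0,0,0,0,0,0], "hand": [0,0,0,0,0,0,0,0,0,0]}}

```text
time: 21.85
ee_pos: [0.4413, -0.2124, 0.0515]
eef_rot: [0.137, -3.137, -0.0]
force: [-9.6, 3.5, 15.7]
grip_width: 0.001
grasp_force: 7.6
```

{"op": "move_arm", "data": {"delta_pos": [[0,0,1],[0,0,0],[0,0,0],[0,0,0]], "spin": [0,0,0,0], "hand": [0,0,0,0]}}

```text
time: 22.25
ee_pos: [0.4413, -0.2124, 0.0514]
eef_rot: [0.137, -3.137, -0.0]
force: [-12.5, 5.4, 25.2]
grip_width: 0.006
grasp_force: 12.1
```

{"op": "move_arm", "data": {"delta_pos": [[0,0,-3],[0,0,-10],[0,0,-25],[0,0,-40],[0,0,-40],[0,0,-40],[0,0,0],[0,0,0],[0,0,0]], "spin": [0,0,0,0,0,0,0,0,0], "hand": [0,0,0,0,0,0,0,0,0]}}

```text
time: 23.15
ee_pos: [0.4411, -0.2119, 0.2063]
eef_rot: [0.137, -3.137, -0.002]
force: [-0.3, 0.5, 0.0]
grip_width: 0.006
grasp_force: 0.0
```

```bash
python3 - <<'E'
from h import *
from cell import manip,get_image
import cv2
np.set_printoptions(precision=4,suppress=True)
st=manip.state();im,d=get_image("wrist");m=wristm(st,camera_model("wrist"));print(st["time"],st["ee_pos"],st["force"])
P=[]
for v in range(100,280,3):
    for u in range(150,500,3):
        if d[v,u]>0 and im[v,u].max()<90:
            c,r=ray(m,(u,v));p=c+r*d[v,u]
            if .045<p[2]<.08:P.append(p)
P=np.array(P);A=np.c_[P[:,:2]-[.48,-.207],np.ones(len(P))]
print(len(P),P.min(0),P.max(0),"plane dz/dx,dz/dy,z",np.linalg.lstsq(A,P[:,2],rcond=None)[0])
s,_=get_image("side");b,_=get_image("scene")
cv2.imwrite("pics/f.png",np.hstack([cv2.resize(s[190:390,190:400],(420,400)),cv2.resize(b[180:380,200:380],(360,400))]))
E
```

```text
23.15 [ 0.4411 -0.2119  0.2063] [-0.2599  0.514   0.0349]
2381 [ 0.4085 -0.3027  0.0489] [ 0.4986 -0.121   0.0608] plane dz/dx,dz/dy,z [0.014  0.0007 0.0581]
```

View pics/f.png

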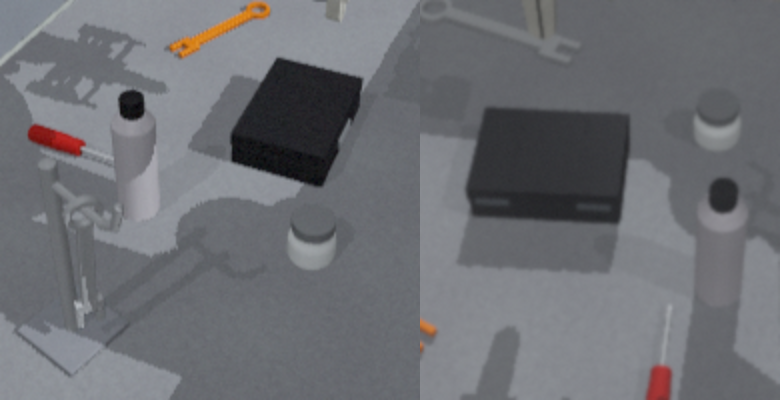

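The case is shut: the lid top is level at 57–58 mm, it stopped hard when pressed, and the halves meet in both views. The spanner hangs on the hook and the bystanders are unmoved.

```bash
python3 -c "
from cell import manip
print(manip.hand_in())"
```

```text
the job is handed in; nothing more can be done
None
```

The job is handed in: the spanner hangs by its eye on the hook, the lid is shut flush, and the spray can, tub and screwdriver were not moved; no verdict was returned.

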